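# Open the push-and-turn tablet bottle

## Robot

A 6-joint arm with a two-finger parallel gripper is mounted at the origin on the work surface. World frame = base frame: x ahead of the robot, y to its left, z up, the work surface at z = 0. Lengths are in m, angles in rad, forces in N, time in s.
With the tool pointing down it reaches from about 0.3 to 0.825 m from the base axis. Payload 5.4 kg.
Tool frame: the origin (TCP) lies midway between the tips of the shut fingers; the grasp point (between the pads) lies 19 mm behind it; y points along the fingers, x is the direction in which the jaws open and shut, and the axes are right-handed (so a half turn about y gives the same grasp; the last joint's range is limited). The gripper opens to 92 mm and grips with 3 to 60 N. Pads are 20 mm wide; open, the fingers measure 128 mm over their backs; the gripper's body (75 mm by 189 mm) begins 69 mm behind the grasp point.
Start: joints at [1.105, 0.158, 1.597, -0, 1.386, -0.21], TCP at [0.145, 0.556, 0.215] pointing down, gripper open.
Joint ranges: [-2.91, 2.91], [-0.94, 2.29], [0.18, 2.7], [-1.29, 4.43], [0.17, 2.64], [-3, 3]. Speed limits (rad/s): [2.57, 2.57, 3.14, 3.14, 3.14, 3.14].

## Interface

Orientations are given as a unit quaternion [x, y, z, w].
In Python, from bench import arm, read_camera, camera_params, workorder, models gives the robot as it stands.
- The arm moves only by the tool apply_moves, never from a script. Its argument "moves" is a list of rows, each a list of 7 numbers: the shift along the tool's x, y, z in units of 30 mm (1.0 is 30 mm), then the turn, a rotation vector about the tool's x, y, z in units of 10 degrees (1.0 is 10 degrees), then the opening, from 0 (shut) to 1 (fully open). A call has 1 to 20 rows; each row shifts and turns the commanded pose from where the row before left it, along the tool's axes as they then stand; what a row does not reach is not made up. A row lasts 1/8 s, in which the tool goes at most 62.5 mm and 10.7 degrees, less where a joint would pass 70% of its speed; a pose out of reach is approached as far as the arm can. A call is refused whole if a number of a shift passes 1 or a number of a turn 1, either way. A call with a gripper value outside its range is refused whole. The fingers move at their own pace and stop on an object; the grip force is fixed at half the most. Time passes only in rows, so rows that do not move let the fingers close. It gives the time, the measured TCP pose, the force and the opening at its end, in the units of the state.
- arm.get_obs(): the state, without advancing time (a new reading comes with each control period).
- read_camera(name): name is "side" or "top" or "wrist"; returns (picture, depth): 384x512x3 uint8, blue, green, red; 384x512 float32, m along the optical axis (not along the pixel's ray), 0 where there is no reading.
- camera_params(name): a dict with "fx", "fy", "cx", "cy" (pixels), "rvec" (rotation vector, rad) and "tvec" (3), from world to camera coordinates, as OpenCV has them; the wrist camera has in their place "T_tool_cam" (4x4, takes a point from camera to tool coordinates, whose origin is the TCP and whose axes are the tool frame's). Camera axes: x right, y down, z forward; pixel columns grow to the right and rows downward; lengths in m; the calibration is good to about 2 mm. The wrist camera is an equidistant fisheye: a pixel r from the principal point sees the ray r / f radians off the axis. A picture is of the moment at which its call begins: read the wrist's pose just before it. camera_params takes no time and is no camera call.
- workorder.job_done(): hands the job in, once; it reports no verdict.
Trained networks look in the newest picture that a camera, given by its name, has taken for a name from the list of things; names that differ only in an ending like _2 or _b are one class to them, and where a whole thing is asked for, a point or a joint stands for the part that bears it (a point fixed in the world has none). Each returns a list of dicts, best first, with "p" (0 to 1); they miss things now and then, are a little off and sometimes report something else, mostly with a low value. They report only what shows in the picture. A call takes as long as a camera call.
- models.look_for(camera, target): "uv" ([column, row] in pixels, amid what is visible of it).
The state is a dict: "clock": time; "joints": joint angles; "qd": joint speeds; "tau": joint torques, N m; "eef_pos": TCP position; "ee_rot": TCP orientation; "ft_force": force on the tool from outside, world axes, zero at the start; "wrist_torque": the same for the moment, N m; "grip_width": opening from 0.0 (shut) to 1.0 (fully open).
Only numpy, scipy, OpenCV 4.12 (cv2) and the standard library are available. Lean on these libraries where they do the work, as an engineer would, in place of code of your own. Each camera call takes 0.05 s, during which the arm holds its last target. There are 200 camera calls.

## Task

The amber tablet bottle from the first-aid case has been knocked over on the desk: stand it upright on the desk, then open its child-proof cap by pressing the cap down and twisting it counter-clockwise while the bottle stays standing. Lift the cap off and finish holding it in the gripper, still, about 6 to 10 cm straight above the open mouth, with the bottle left standing on the desk. Do not disturb the trophy, the aroma diffuser or the mug.

Things in the scene. Friction and masses are not known exactly. Their poses are not given: they have to be found in the camera images.
- bottle_mid (a point): Amber tablet bottle, cream label, lying on a flat side: square body 56 x 56 x 72 mm, shoulder to 83 mm, round neck (30 mm across) with three lugs, mouth at 112 mm; 0.11 to 0.23 kg. Point on its axis 56 mm from base and from mouth. z: base to mouth, at the start level and pointing left (+y) within 45 degrees, 28 mm above the desk. x, y: square to the flat sides.
- bottle_base (a point): Centre of the bottle's underside, same axes as bottle_mid. Standing, it is at desk height and the rest of the bottle above it. Let go with an edge of the base on the desk and less than about 15 degrees from upright, the bottle rocks upright by itself.
- cap_center (a point): White ribbed push-and-turn cap, red ring and arrows on top: 48 mm across, 28 mm tall, 36 g. Point at its centre, half-way up; z out of its top. Closed: 53 mm beyond bottle_mid along the bottle's z (lower edge 95 mm, top 123 mm above the bottle's base), x along the bottle's x. Below it the shoulder leaves 12 mm of free height for fingertips beside the neck.
- cap_press (a joint): How far the cap is pressed down against its spring, m: 0 closed, 0.0055 bottomed (14 N), -0.001 off. Pressed over 3 mm (11 N) it turns counter-clockwise seen from above; from 40 to 75 degrees its lugs are clear and it lifts straight off (60 best; a stop at 75). Not pressed, it does not turn on the bottle. While pressed, friction on the desk holds the bottle still.
- trophy: Bystander: small trophy, a white and black football (72 mm) on a gold stem and a black base 60 x 60 mm, 172 mm tall, 0.45 kg; origin at the centre of its underside, z up.
- diffuser: Bystander: dark brown drop-shaped aroma diffuser, 102 mm across, 142 mm tall, 0.35 kg; origin at the centre of its underside, z up.
- mug: Bystander: blue mug, 78 mm across, 90 mm tall, handle to its +y, 0.3 kg; origin at the centre of its underside, z up.
- first_aid_case: Bystander, does not move: red first-aid case, 120 (x) x 220 (y) x 75 mm, beyond the bottle; origin at the centre of its underside.

How it is judged:
On the way, in this order (a step that is already met when the one before it is completed fails the run):
1. the closed bottle stands upright on the desk (angle between bottle_mid's own z axis and vertical below 0.1 rad and height (world z) of bottle_mid between 0.05 and 0.062 m and z of cap_center in the frame of bottle_mid below 0.058 m), for 0.3 s.
2. the cap is twisted free while it is still down on the standing bottle (angle between the x axis of cap_center and the x axis of bottle_mid, either way round above 0.6 rad and z of cap_center in the frame of bottle_mid below 0.058 m and distance between cap_center and bottle_mid below 0.06 m and angle between bottle_mid's own z axis and vertical below 0.15 rad and height (world z) of bottle_mid below 0.062 m), for 0.05 s.
At the end, for the whole second after the job is handed in: The open bottle stands upright (within 0.1 rad) and still on the desk, and the gripper's fingers hold the cap still, its lower edge 35 to 150 mm above the bottle's mouth and its centre within 40 mm sideways of the bottle's axis, not touching the bottle (angle between bottle_mid's own z axis and vertical below 0.1 rad and height (world z) of bottle_mid between 0.05 and 0.062 m and z of cap_center in the frame of bottle_mid between 0.105 and 0.22 m and horizontal distance between cap_center and bottle_mid below 0.04 m and contact force between the fingers and cap above 1 N and contact force between cap and bottle below 0.1 N and linear speed of each of cap, bottle below 0.03 m/s); the arm keeps its last pose, push and grip.
It fails at once if the trophy is shoved or tipped (distance of trophy from where it was at the start of the episode above 0.03 m or angle between trophy's own z axis and vertical above 0.3 rad).
It fails at once if the diffuser is shoved or tipped (distance of diffuser from where it was at the start of the episode above 0.03 m or angle between diffuser's own z axis and vertical above 0.3 rad).
It fails at once if the mug is shoved or tipped (distance of mug from where it was at the start of the episode above 0.03 m or angle between mug's own z axis and vertical above 0.3 rad).
It also fails if it takes over 64 s, if anything falls off the work surface, if the arm or the gripper's body presses on something with over 40 N, if the wrist force passes 120 N, or if a joint passes its speed limit or range.

## Working session

There is one attempt and no reset: what is moved stays moved. The work goes in short steps, Python scripts to look and compute and a tool call to move; the robot and the scene stay as the last step left them, time stands still between calls to the robot, and variables do not carry over. Pictures are saved under pics/ and viewed, about 8 in all and at most 12, crops included, and the job is handed in when it is done.

Besides the shell and the picture viewer there is one more tool, called after "Call:" as a command line: name --pt "numbers of a row" for each row, then --argument value for the rest. apply_moves: Moves the arm, as the interface text tells. Its arguments: {"type":"object","properties":{"moves":{"type":"array"}},"required":["moves"]}

```bash
mkdir -p pics; ls; cat > h.py <<'E'
import numpy as np, cv2
from scipy.spatial.transform import Rotation as R
from bench import arm, read_camera, camera_params, workorder, models
def world_pts(name, depth, img=None):
    c=camera_params(name); v,u=np.mgrid[0:384,0:512]
    z=depth; P=np.stack([(u-c['cx'])/c['fx']*z,(v-c['cy'])/c['fy']*z,z],-1)
    Rm=R.from_rotvec(np.ravel(c['rvec'])).as_matrix(); W=(P-np.ravel(c['tvec']))@Rm
    W[depth<=0]=np.nan
    return W
def st():
    o=arm.get_obs(); print('t',round(o['clock'],2),'p',np.round(o['eef_pos'],4),'q',np.round(o['ee_rot'],4),'f',np.round(o['ft_force'],1),'g',np.round(o['grip_width'],3),'j',np.round(o['joints'],3)); return o
E
python3 - <<'E'
from h import *
o=st(); print(R.from_quat(o['ee_rot']).as_matrix().round(3))
ims=[]
for n in ['top','side']:
    im,d=read_camera(n); ims.append(im); W=world_pts(n,d); np.save(n+'.npy',W); cv2.imwrite(n+'.png',im)
    for t in ['bottle_mid','cap_center','trophy','diffuser','mug','first_aid_case']:
        for r in models.look_for(n,t)[:2]:
            u,v=map(int,np.round(r['uv'])); print(n,t,np.round(r['uv'],1),round(r['p'],2),W[min(v,383),min(u,511)].round(3))
cv2.imwrite('pics/a.png',cv2.resize(np.hstack(ims),(800,300)))
cv2.imwrite('pics/top.png',cv2.resize(ims[0],(800,600)))
print({n:{k:np.round(v,3) for k,v in camera_params(n).items()} for n in ['top','side','wrist']})
E
```

```text
pics
t 0.0 p [0.1452 0.5557 0.2136] q [ 0.56    0.4315 -0.4327 -0.5594] f [ 0.9 -0.6 -0.6] g 1.002 j [ 1.105  0.159  1.598  0.     1.386 -0.21 ]
[[ 0.253 -0.001 -0.967]
 [ 0.967 -0.002  0.253]
 [-0.002 -1.     0.   ]]
top bottle_mid [247.6 239. ] 0.89 [0.482 0.068 0.057]
top cap_center [228.4 240.8] 0.52 [0.478 0.128 0.048]
top trophy [139.8 184.7] 0.59 [0.634 0.356 0.157]
top diffuser [131.3 249.9] 0.71 [0.459 0.396 0.102]
top mug [393.3 177.5] 0.82 [ 0.659 -0.384  0.002]
top first_aid_case [226.3 143. ] 0.65 [0.768 0.126 0.074]
side bottle_mid [283.1 225.4] 0.56 [0.472 0.067 0.058]
side cap_center [263.6 246.2] 0.83 [0.468 0.137 0.048]
side trophy [123.5 252.1] 0.82 [0.612 0.387 0.142]
side diffuser [167.1 346. ] 0.77 [0.432 0.43  0.086]
side mug [328.9 122. ] 0.79 [ 0.629 -0.344  0.071]
side first_aid_case [183.8 178.3] 0.87 [0.749 0.142 0.078]
{'top': {'fx': np.float64(392.962), 'fy': np.float64(392.962), 'cx': np.float64(255.141), 'cy': np.float64(192.696), 'rvec': array([ 2.102, -2.164,  0.135]), 'tvec': array([0.062, 0.618, 1.131])}, 'side': {'fx': np.float64(347.466), 'fy': np.float64(347.466), 'cx': np.float64(255.03), 'cy': np.float64(188.739), 'rvec': array([ 1.008, -2.5  ,  1.019]), 'tvec': array([0.454, 0.332, 0.687])}, 'wrist': {'fx': np.float64(297.319), 'fy': np.float64(297.319), 'cx': np.float64(248.965), 'cy': np.float64(189.005), 'T_tool_cam': array([[ 1.   ,  0.001, -0.002,  0.   ],
       [ 0.002, -0.275,  0.961, -0.171],
       [ 0.   , -0.961, -0.275,  0.078],
       [ 0.   ,  0.   ,  0.   ,  1.   ]])}}
```

View pics/a.png

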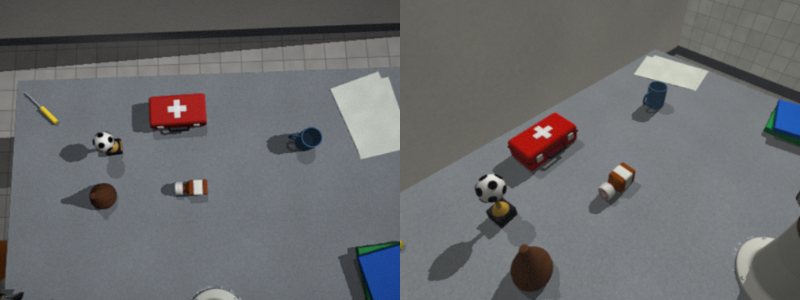

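View pics/top.png

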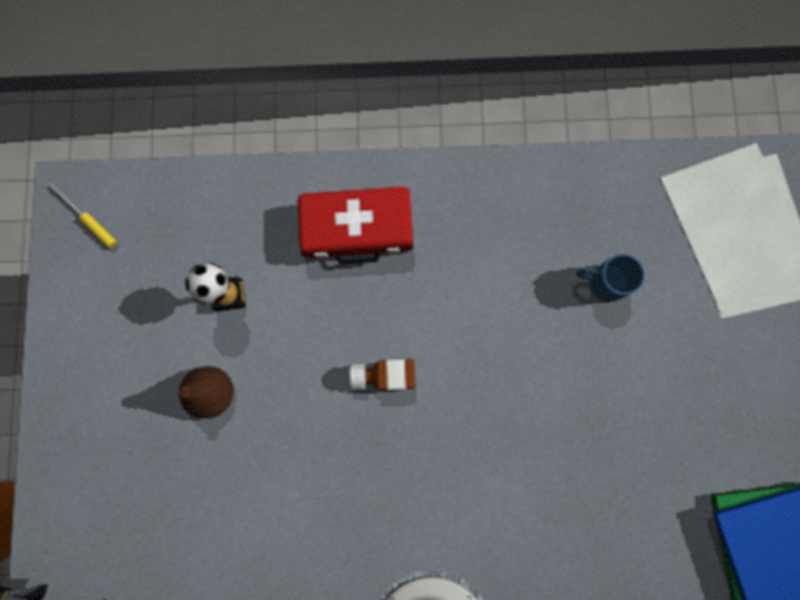

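The top view (800x600 scale) shows the bottle lying with its cap to the left (cap ~(358,377), base ~(412,374)). The trophy ~(215,288) and diffuser ~(206,392) are well to the left, the case is behind at (355,220), and the mug is at (617,277). Next I'll fit the bottle's pose.

```bash
python3 - <<'E'
from h import *
for n in ['top','side']:
    W=np.load(n+'.npy').reshape(-1,3)
    m=(abs(W[:,0]-.475)<.09)&(abs(W[:,1]-.08)<.13)&(W[:,2]>.012)&(W[:,2]<.08); P=W[m]
    print(n,m.sum(),P.min(0).round(3),P.max(0).round(3))
    b=P[(P[:,1]<.085)&(P[:,2]>.05)]
    rect=cv2.minAreaRect((b[:,:2]*1000).astype(np.float32)); print('body top',rect,b[:,2].mean().round(4))
    rect=cv2.minAreaRect((P[:,:2]*1000).astype(np.float32)); print('all',rect)
    c=P[P[:,1]>.118]; print('cap',c.mean(0).round(4),c.min(0).round(4),c.max(0).round(4))
    desk=W[(abs(W[:,0]-.4)<.03)&(abs(W[:,1]-.0)<.1)]; print('desk z',np.nanmedian(desk[:,2]))
    # axis from strip midpoints
    for y in np.arange(.02,.15,.01):
        s=P[(abs(P[:,1]-y)<.005)]
        if len(s): print(round(y,3),len(s),s[:,0].min().round(4),s[:,0].max().round(4),s[:,2].max().round(4))
E
```

```text
top 711 [0.453 0.018 0.017] [0.509 0.14  0.062]
body top ((480.6661682128906, 50.581825256347656), (64.78793334960938, 55.53565216064453), 88.95201873779297) 0.0562
all ((481.1608581542969, 79.19284057617188), (121.48356628417969, 55.494773864746094), 88.24000549316406)
cap [0.4801 0.1285 0.0474] [0.4576 0.1181 0.0344] [0.5023 0.1399 0.0551]
desk z 0.0005535770351413965
0.02 54 0.4547 0.5071 0.0595
0.03 58 0.4548 0.5073 0.0605
0.04 70 0.4551 0.5077 0.0607
0.05 63 0.4554 0.5079 0.0617
0.06 67 0.4531 0.5083 0.0602
0.07 71 0.4531 0.5087 0.0618
0.08 60 0.4534 0.509 0.061
0.09 57 0.4565 0.506 0.0593
0.1 37 0.4628 0.5015 0.0494
0.11 37 0.4575 0.5017 0.0555
0.12 61 0.4576 0.5018 0.0541
0.13 51 0.4578 0.5023 0.0551
0.14 25 0.461 0.5023 0.054
side 1210 [0.451 0.016 0.012] [0.507 0.14  0.061]
body top ((479.2297668457031, 50.440284729003906), (55.69169235229492, 68.8926010131836), 0.28969138860702515) 0.0577
all ((478.5056457519531, 77.9023666381836), (56.26182174682617, 123.31607055664062), 1.1837135553359985)
cap [0.4748 0.132  0.0404] [0.454  0.1181 0.0125] [0.5018 0.1398 0.0554]
desk z 0.002135162492884225
0.02 68 0.4517 0.5061 0.0605
0.03 86 0.4513 0.5065 0.0613
0.04 94 0.4513 0.5056 0.0614
0.05 94 0.4509 0.5061 0.0613
0.06 100 0.451 0.507 0.0613
0.07 103 0.4512 0.5064 0.0602
0.08 123 0.4512 0.506 0.0612
0.09 134 0.4528 0.5057 0.0588
0.1 67 0.4605 0.4958 0.0519
0.11 41 0.4558 0.4945 0.0558
0.12 75 0.4544 0.4984 0.0554
0.13 85 0.454 0.5018 0.0549
0.14 140 0.4561 0.5007 0.0542
```

Call:
apply_moves --pt "0 0 0 0 0.94 0 1" --pt "0 0 0 0 0.94 0 1" --pt "0 0 0 0 0.94 0 1" --pt "0 0 0 0 0.94 0 1" --pt "0 0 0 0 0.94 0 1" --pt "0 0 0 0 0.94 0 1" --pt "0 0 0 0 0.94 0 1" --pt "0 0 0 0 0.94 0 1" --pt "0.66 0 -0.98 0 0 0 1" --pt "0.66 0 -0.98 0 0 0 1" --pt "0.66 0 -0.98 0 0 0 1" --pt "0.66 0 -0.98 0 0 0 1" --pt "0.66 0 -0.98 0 0 0 1" --pt "0.66 0 -0.98 0 0 0 1" --pt "0.66 0 -0.98 0 0 0 1" --pt "0.66 0 -0.98 0 0 0 1" --pt "0.66 0 -0.98 0 0 0 1" --pt "0.66 0 -0.98 0 0 0 1" --pt "0.66 0 -0.98 0 0 0 1" --pt "0 0 0 0 0 0 1"

```text
clock: 3.2
eef_pos: [0.3651, 0.2321, 0.2148]
ee_rot: [0.707, -0.0, 0.001, -0.707]
ft_force: [0.0, -0.1, -0.1]
grip_width: 0.999
```

Call:
apply_moves --pt "0.96 0 -1 0 0 0 1" --pt "0.96 0 -1 0 0 0 1" --pt "0.96 0.5 -1 0 0 0 1" --pt "0.95 0.5 -0.99 -0.5 0 0 1" --pt "0 0.98 0 -0.9 0 0 1" --pt "0 0.98 0.17 -0.9 0 0 1" --pt "0 0 0 -0.7 0 0 1" --pt "0 0 0 0 0 0 1" --pt "0 0 0 0 0 0 1"

```text
clock: 4.32
eef_pos: [0.4797, 0.1098, 0.1262]
ee_rot: [0.865, 0.002, -0.0, -0.501]
ft_force: [-0.1, -0.1, -0.3]
grip_width: 0.999
```

```bash
python3 - <<'E'
from h import *
o=st(); M=R.from_quat(o['ee_rot']).as_matrix(); print(M.round(3))
d=np.array([.480,.0475,.0135])-o['eef_pos']; print('tool units',(M.T@d/.03).round(3))
E
```

```text
t 4.33 p [0.4797 0.1098 0.1262] q [ 8.655e-01  1.600e-03 -2.000e-04 -5.010e-01] f [-0.1 -0.1 -0.3] g 0.999 j [ 0.294  0.234  1.785 -0.515  1.321  0.472]
[[ 1.     0.003 -0.002]
 [ 0.003 -0.498  0.867]
 [ 0.001 -0.867 -0.498]]
tool units [-2.000e-03  4.291e+00  7.000e-02]
```

Call:
apply_moves --pt "0 0.8 0.07 0 0 0 1" --pt "0 0.8 0 0 0 0 1" --pt "0 0.8 0 0 0 0 1" --pt "0 0.8 0 0 0 0 1" --pt "0 0.6 0 0 0 0 1" --pt "0 0.45 0 0 0 0 1" --pt "0 0 0 0 0 0 1" --pt "0 0 0 0 0 0 0" --pt "0 0 0 0 0 0 0" --pt "0 0 0 0 0 0 0" --pt "0 0 0 0 0 0 0" --pt "0 0 0 0 0 0 0" --pt "0 0 0 0 0 0 0"

```text
clock: 5.95
eef_pos: [0.4799, 0.0475, 0.0144]
ee_rot: [0.866, 0.001, -0.0, -0.5]
ft_force: [1.2, 1.2, 0.9]
grip_width: 0.608
```

```bash
python3 - <<'E'
from h import *
o=st()
im,d=read_camera('side'); cv2.imwrite('pics/s1.png',cv2.resize(im[120:340,150:400],(750,660))[:600])
E
```

```text
t 5.95 p [0.4799 0.0475 0.0144] q [ 8.660e-01  1.400e-03 -4.000e-04 -5.001e-01] f [1.2 1.2 0.9] g 0.608 j [ 0.179  0.363  1.893 -0.596  1.07   0.518]
```

View pics/s1.png

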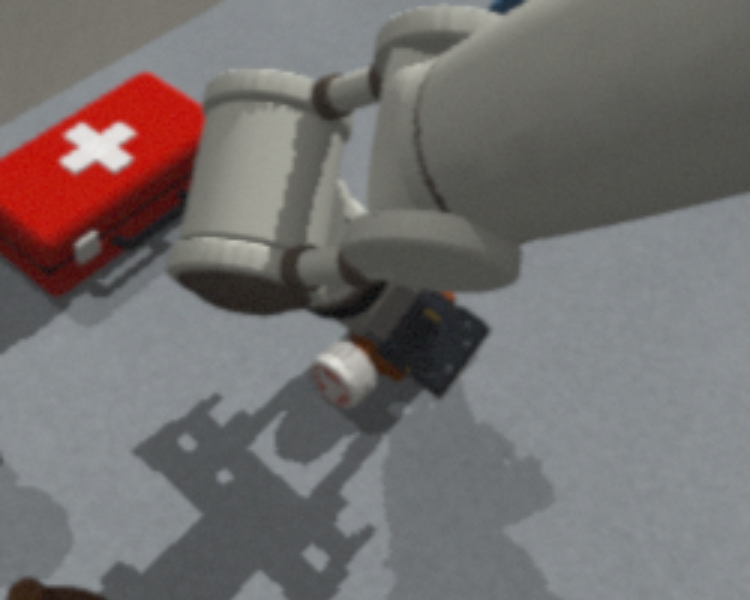

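The bottle is gripped at 56 mm, with the cap free at about (345,375) in the crop. I'll lift it 90 mm and turn it upright.

Call:
apply_moves --pt "0 -0.43 -0.25 0 0 0 0" --pt "0 -0.87 -0.5 0 0 0 0" --pt "0 -0.87 -0.5 0 0 0 0" --pt "0 -0.43 -0.25 0 0 0 0" --pt "0 0 0 0 0 0 0" --pt "0 0 0 0.5 0 0 0" --pt "0 0 0 0.9 0 0 0" --pt "0 0 0 0.9 0 0 0" --pt "0 0 0 0.9 0 0 0" --pt "0 0 0 0.9 0 0 0" --pt "0 0 0 0.9 0 0 0" --pt "0 0 0 0.9 0 0 0" --pt "0 0 0 0.9 0 0 0" --pt "0 0 0 0.9 0 0 0" --pt "0 0 0 0.8 0 0 0" --pt "0 0 0 0.5 0 0 0" --pt "0 0 0 0 0 0 0" --pt "0 0 0 0 0 0 0"

```text
clock: 8.25
eef_pos: [0.4793, 0.0476, 0.1038]
ee_rot: [-0.259, 0.0, 0.001, 0.966]
ft_force: [0.1, 1.1, -2.3]
grip_width: 0.607
```

```bash
python3 - <<'E'
from h import *
o=st(); M=R.from_quat(o['ee_rot']).as_matrix(); print(M.round(3)); print('grasp',o['eef_pos']-.019*M[:,1])
im,d=read_camera('side'); cv2.imwrite('pics/s2.png',cv2.resize(im[100:300,150:400],(750,600)))
W=world_pts('side',d).reshape(-1,3); P=W[(abs(W[:,0]-.48)<.06)&(abs(W[:,1]-.06)<.07)&(W[:,2]>.03)&(W[:,2]<.25)]
for z in np.arange(.03,.25,.01):
    s=P[abs(P[:,2]-z)<.005]
    if len(s)>3: print(round(z,2),len(s),s.min(0).round(3),s.max(0).round(3))
E
```

```text
t 8.25 p [0.4793 0.0476 0.1038] q [-0.2595  0.      0.0015  0.9657] f [ 0.1  1.1 -2.3] g 0.607 j [-0.675  0.44   1.861  0.741  1.641 -0.949]
[[ 1.    -0.003 -0.001]
 [ 0.003  0.865  0.501]
 [-0.001 -0.501  0.865]]
grasp [0.47931531 0.03120008 0.1133261 ]
0.08 39 [0.45  0.033 0.075] [0.503 0.062 0.085]
0.09 62 [0.449 0.033 0.085] [0.504 0.062 0.095]
0.1 70 [0.437 0.035 0.095] [0.505 0.062 0.104]
0.11 86 [0.436 0.023 0.105] [0.517 0.062 0.115]
0.12 146 [ 0.433 -0.005  0.115] [0.52  0.062 0.125]
0.13 179 [ 0.433 -0.01   0.125] [0.521 0.062 0.135]
0.14 212 [ 0.432 -0.008  0.135] [0.505 0.062 0.145]
0.15 228 [ 0.431 -0.009  0.145] [0.503 0.061 0.155]
0.16 45 [0.458 0.025 0.155] [0.491 0.052 0.161]
0.17 27 [0.454 0.024 0.17 ] [0.496 0.056 0.175]
0.18 76 [0.454 0.023 0.175] [0.497 0.057 0.185]
0.19 82 [0.454 0.024 0.185] [0.499 0.057 0.195]
0.2 252 [0.455 0.012 0.195] [0.5   0.056 0.2  ]
```

View pics/s2.png

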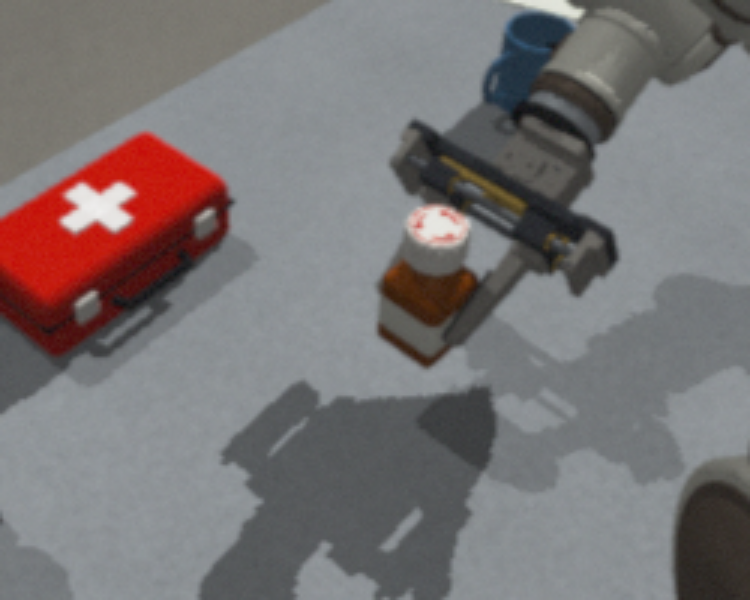

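The bottle hangs upright, its camera-side face constant at y=0.062, cap top at z≈0.20, and base about 74 mm up. I'll lower it.

Call:
apply_moves --pt "0 0.25 -0.43 0 0 0 0" --pt "0 0.25 -0.43 0 0 0 0" --pt "0 0.25 -0.43 0 0 0 0" --pt "0 0.25 -0.43 0 0 0 0" --pt "0 0.1 -0.17 0 0 0 0" --pt "0 0.05 -0.09 0 0 0 0" --pt "0 0 0 0 0 0 0" --pt "0 0 0 0 0 0 0"

```text
clock: 9.3
eef_pos: [0.4798, 0.0474, 0.0358]
ee_rot: [-0.259, -0.001, 0.001, 0.966]
ft_force: [0.3, -0.3, -1.7]
grip_width: 0.608
```

Call:
apply_moves --pt "0 0.03 -0.06 0 0 0 0" --pt "0 0 0 0 0 0 0"

```text
clock: 9.55
eef_pos: [0.4795, 0.0474, 0.0334]
ee_rot: [-0.259, -0.0, 0.001, 0.966]
ft_force: [0.0, -0.3, -1.5]
grip_width: 0.608
```

Call:
apply_moves --pt "0 0.03 -0.06 0 0 0 0" --pt "0 0 0 0 0 0 0"

```text
clock: 9.8
eef_pos: [0.4794, 0.0473, 0.0313]
ee_rot: [-0.259, -0.0, 0.001, 0.966]
ft_force: [-0.2, -0.4, -1.6]
grip_width: 0.609
```

Call:
apply_moves --pt "0 0.02 -0.03 0 0 0 0" --pt "0 0 0 0 0 0 0"

```text
clock: 10.05
eef_pos: [0.4795, 0.0473, 0.0312]
ee_rot: [-0.258, -0.001, 0.001, 0.966]
ft_force: [-2.4, -2.4, 5.8]
grip_width: 0.611
```

Call:
apply_moves --pt "0 0.02 -0.03 0 0 0 0" --pt "0 0 0 0 0 0 0"

```text
clock: 10.3
eef_pos: [0.4794, 0.0473, 0.0312]
ee_rot: [-0.257, -0.001, 0.002, 0.966]
ft_force: [-5.7, -3.7, 12.8]
grip_width: 0.608
```

Call:
apply_moves --pt "0 0.02 -0.03 0 0 0 0" --pt "0 0 0 0 0 0 0"

```text
clock: 10.55
eef_pos: [0.4795, 0.0473, 0.0312]
ee_rot: [-0.256, -0.001, 0.002, 0.967]
ft_force: [-7.3, -5.5, 18.5]
grip_width: 0.608
```

Call:
apply_moves --pt "0 -0.03 0.06 0 0 0 0" --pt "0 0 0 0 0 0 0" --pt "0 0 0 0 0 0 1" --pt "0 0 0 0 0 0 1" --pt "0 0 0 0 0 0 1" --pt "0 0 0 0 0 0 1" --pt "0 0 0 0 0 0 1" --pt "0 -0.3 0 0 0 0 1" --pt "0 -0.7 0 0 0 0 1" --pt "0 -0.9 0 0 0 0 1" --pt "0 -0.9 0 0 0 0 1" --pt "0 -0.9 0 0 0 0 1" --pt "0 -0.9 0 0 0 0 1" --pt "0 0 0 0 0 0 1" --pt "0 0 0 0 0 0 1"

```text
clock: 12.42
eef_pos: [0.4795, -0.0717, 0.099]
ee_rot: [-0.259, -0.0, 0.001, 0.966]
ft_force: [0.0, 0.5, -0.2]
grip_width: 0.999
```

```bash
cat > m.py <<'E'
from h import *
def meas(n):
    im,d=read_camera(n); W=world_pts(n,d).reshape(-1,3); C=im.reshape(-1,3).astype(int)
    P=(abs(W[:,0]-.48)<.08)&(abs(W[:,1]-.05)<.08)&(W[:,2]>.02)&(W[:,2]<.14)
    for a,b in [(.02,.06),(.06,.075),(.1,.115),(.119,.132)]:
        s=W[P&(W[:,2]>a)&(W[:,2]<b)]
        if len(s): print(n,a,b,len(s),s.min(0).round(3),s.max(0).round(3),np.round(cv2.minAreaRect((s[:,:2]*1000).astype(np.float32))[0],1), round(cv2.minAreaRect((s[:,:2]*1000).astype(np.float32))[2],1))
    return im
E
python3 - <<'E'
from m import *
o=st(); M=R.from_quat(o['ee_rot']).as_matrix(); print(M.round(3))
a=meas('side'); b=meas('top')
cv2.imwrite('pics/s3.png',np.hstack([cv2.resize(a[120:300,200:380],(400,400)),cv2.resize(b[180:300,180:300],(400,400))]))
E
```

```text
t 12.43 p [ 0.4795 -0.0717  0.099 ] q [-2.587e-01 -1.000e-04  1.100e-03  9.660e-01] f [ 0.   0.5 -0.2] g 0.999 j [-0.834  0.57   1.679  0.632  1.759 -1.01 ]
[[ 1.    -0.002 -0.001]
 [ 0.002  0.866  0.5  ]
 [-0.    -0.5    0.866]]
side 0.02 0.06 295 [0.449 0.005 0.02 ] [0.504 0.062 0.06 ] [464.2  45.6] 46.0
side 0.06 0.075 193 [0.45  0.007 0.06 ] [0.505 0.062 0.075] [477.4  34.7] 0.5
side 0.1 0.115 86 [0.454 0.023 0.1  ] [0.497 0.057 0.115] [470.7  44.6] 30.9
side 0.119 0.132 262 [0.454 0.011 0.119] [0.502 0.056 0.128] [477.7  33.7] 40.4
top 0.02 0.06 6 [0.452 0.006 0.048] [0.501 0.025 0.054] [474.4  10.5] 68.6
top 0.06 0.075 120 [0.452 0.006 0.063] [0.507 0.062 0.075] [479.4  34.4] 88.4
top 0.1 0.115 3 [0.457 0.013 0.104] [0.471 0.055 0.108] [463.4  33.9] 2.1
top 0.119 0.132 223 [0.457 0.013 0.119] [0.504 0.057 0.13 ] [479.7  34.7] 61.5
```

View pics/s3.png

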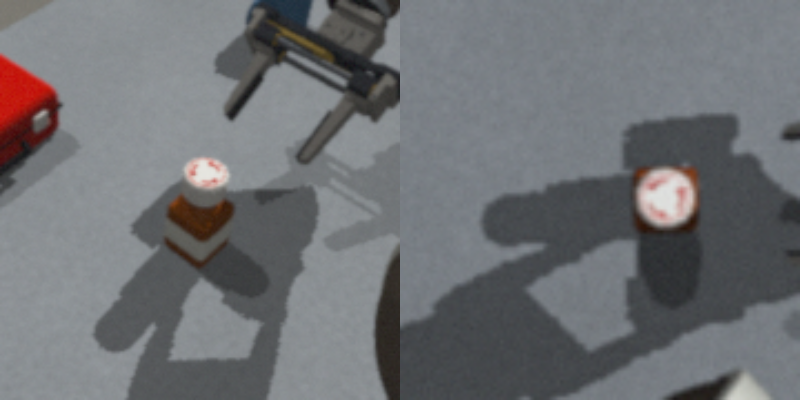

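The bottle is standing (side crop: cap top at (207,172), top crop: cap centred on the body at (666,198)) with the cap at about (0.479, 0.0345). Next I raise the arm, point the tool down, and move over the cap.

Call:
apply_moves --pt "0 -0.4 0.7 0 0 0 1" --pt "0 -0.46 0.8 0 0 0 1" --pt "0 -0.46 0.8 0 0 0 1" --pt "0 -0.46 0.8 0 0 0 1" --pt "0 0 0 -0.8 0 0 1" --pt "0 0 0 -0.9 0 0 1" --pt "0 0 0 -0.9 0 0 1" --pt "0 0 0 -0.9 0 0 1" --pt "0 0 0 -0.9 0 0 1" --pt "0 0 0 -0.9 0 0 1" --pt "0 0 0 -0.7 0 0 1" --pt "0 0 0.8 0 0 0 1" --pt "0 0 0.9 0 0 0 1" --pt "0 0 0.9 0 0 0 1" --pt "0 0 0.9 0 0 0 1" --pt "0 0 0 0 0 0 1" --pt "0 0 0 0 0 0 1"

```text
clock: 14.65
eef_pos: [0.4791, 0.0332, 0.206]
ee_rot: [0.707, 0.001, -0.001, -0.707]
ft_force: [-0.0, 0.2, -0.3]
grip_width: 0.998
```

```bash
python3 - <<'E'
from h import *
o=st(); M=R.from_quat(o['ee_rot']).as_matrix(); print(M.round(3))
d=np.array([.4792,.0345,.094])-o['eef_pos']; print('tool units',(M.T@d/.03).round(3))
E
```

```text
t 14.65 p [0.4791 0.0332 0.206 ] q [ 0.7072  0.0008 -0.0014 -0.707 ] f [-0.   0.2 -0.3] g 0.998 j [-0.183 -0.084  1.864 -0.     1.363 -0.186]
[[ 1.    -0.001 -0.003]
 [ 0.003 -0.     1.   ]
 [-0.001 -1.    -0.   ]]
tool units [0.007 3.732 0.043]
```

Call:
apply_moves --pt "0 0.8 0.04 0 0 0 1" --pt "0 0.8 0 0 0 0 1" --pt "0 0.8 0 0 0 0 1" --pt "0 0.7 0 0 0 0 1" --pt "0 0.4 0 0 0 0 1" --pt "0 0.22 0 0 0 0 1" --pt "0 0 0 0 0 0 1" --pt "0 0 0 0 0 0 1"

```text
clock: 15.65
eef_pos: [0.4802, 0.0344, 0.0956]
ee_rot: [0.707, 0.001, -0.0, -0.707]
ft_force: [0.9, 0.5, 0.0]
grip_width: 1.001
```

Call:
apply_moves --pt "0 0 0 0 0 0 0.6" --pt "0 0 0 0 0 0 0.54" --pt "0 0 0 0 0 0 0" --pt "0 0 0 0 0 0 0" --pt "0 0 0 0 0 0 0" --pt "0 0 0 0 0 0 0" --pt "0 0 0 0 0 0 0"

```text
clock: 16.52
eef_pos: [0.4795, 0.0346, 0.0949]
ee_rot: [-0.707, -0.001, 0.001, 0.707]
ft_force: [-0.1, 0.6, -0.6]
grip_width: 0.519
```

```bash
python3 - <<'E'
from m import *
o=st()
a=meas('side'); cv2.imwrite('pics/s4.png',cv2.resize(a[120:270,200:380],(720,600)))
E
```

```text
t 16.52 p [0.4795 0.0346 0.0949] q [-0.7071 -0.0009  0.0009  0.7071] f [-0.1  0.6 -0.6] g 0.519 j [-0.18   0.045  1.97   0.     1.126 -0.183]
side 0.02 0.06 288 [0.449 0.005 0.02 ] [0.504 0.063 0.06 ] [464.2  45.3] 46.3
side 0.06 0.075 183 [0.45  0.009 0.06 ] [0.505 0.062 0.075] [469.5  44.8] 33.6
side 0.1 0.115 123 [0.44  0.025 0.1  ] [0.513 0.057 0.115] [474.7  44.4] 12.8
side 0.119 0.132 294 [0.439 0.011 0.119] [0.515 0.057 0.132] [474.5  35.8] 69.8
```

View pics/s4.png

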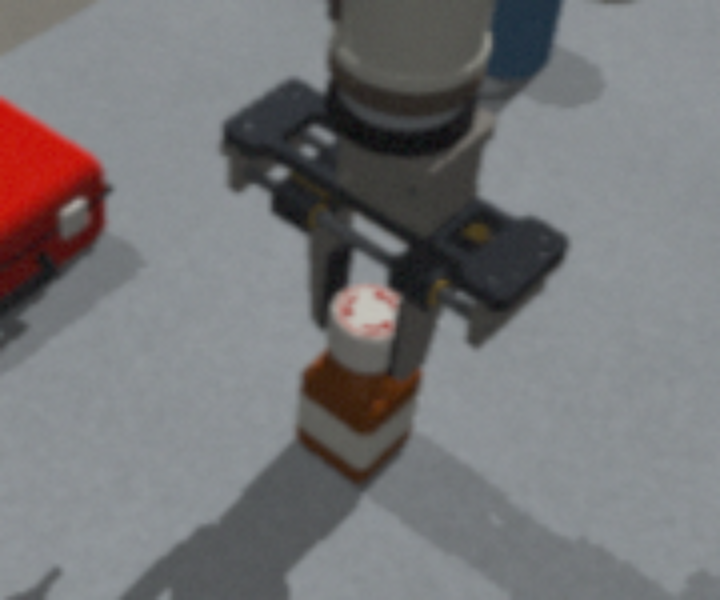

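The cap is held at 48 mm. Now I press it in small steps, watching the force.

Call:
apply_moves --pt "0 0.1 0 0 0 0 0" --pt "0 0 0 0 0 0 0"

```text
clock: 16.82
eef_pos: [0.4799, 0.0345, 0.0928]
ee_rot: [0.707, 0.001, -0.001, -0.707]
ft_force: [-2.7, 1.0, 8.6]
grip_width: 0.522
```

Call:
apply_moves --pt "0 0.1 0 0 0 0 0" --pt "0 0 0 0 0 0 0"

```text
clock: 17.08
eef_pos: [0.4802, 0.0345, 0.0904]
ee_rot: [0.707, 0.001, -0.001, -0.707]
ft_force: [-4.9, 1.0, 12.0]
grip_width: 0.52
```

Call:
apply_moves --pt "0 0.05 0 0 0 0 0" --pt "0 0 0 0 0 0 0"

```text
clock: 17.32
eef_pos: [0.4806, 0.0345, 0.0895]
ee_rot: [0.707, 0.002, -0.0, -0.707]
ft_force: [-3.9, 0.7, 14.5]
grip_width: 0.52
```

Call:
apply_moves --pt "0 0.04 0 0 0 0 0" --pt "0 0 0 0 -0.5 0 0" --pt "0 0 0 0 -0.75 0 0" --pt "0 0 0 0 -0.75 0 0" --pt "0 0 0 0 0 0 0"

```text
clock: 17.95
eef_pos: [0.4815, 0.0344, 0.0892]
ee_rot: [0.697, 0.125, -0.123, -0.696]
ft_force: [-4.0, 1.6, 16.7]
grip_width: 0.522
```

```bash
python3 - <<'E'
from m import *
o=st(); print(np.round(o['wrist_torque'],2)); meas('side')
E
```

```text
t 17.95 p [0.4815 0.0344 0.0892] q [ 0.6966  0.1254 -0.1228 -0.6957] f [-4.   1.6 16.7] g 0.522 j [-0.18   0.056  1.972  0.     1.11  -0.533]
[0.21 0.92 0.13]
side 0.02 0.06 286 [0.449 0.006 0.02 ] [0.505 0.062 0.06 ] [464.5  45.8] 44.8
side 0.06 0.075 185 [0.45  0.008 0.06 ] [0.505 0.061 0.075] [477.4  34.7] 0.8
side 0.1 0.115 137 [0.442 0.013 0.1  ] [0.513 0.057 0.115] [475.   43.1] 29.8
side 0.119 0.132 218 [0.44  0.012 0.119] [0.514 0.057 0.132] [477.4  33.8] 2.7
```

The gripper has turned 20° and the bottle body hasn't moved. I'll do the remaining 41°.

Call:
apply_moves --pt "0 0 0 0 -0.75 0 0" --pt "0 0 0 0 -0.75 0 0" --pt "0 0 0 0 -0.75 0 0" --pt "0 0 0 0 -0.75 0 0" --pt "0 0 0 0 -0.75 0 0" --pt "0 0 0 0 -0.35 0 0" --pt "0 0 0 0 0 0 0" --pt "0 0 0 0 0 0 0"

```text
clock: 19.0
eef_pos: [0.4814, 0.0345, 0.0892]
ee_rot: [0.609, 0.361, -0.359, -0.608]
ft_force: [-4.5, 2.6, 18.4]
grip_width: 0.519
```

```bash
python3 - <<'E'
from m import *
o=st(); print(np.round(o['wrist_torque'],2)); a=meas('side')
M=R.from_quat(o['ee_rot']).as_matrix(); print(np.degrees(np.arctan2(M[1,0],M[0,0])))
cv2.imwrite('pics/s5.png',cv2.resize(a[120:270,200:380],(720,600)))
E
```

```text
t 19.0 p [0.4814 0.0345 0.0892] q [ 0.6095  0.3607 -0.3587 -0.608 ] f [-4.5  2.6 18.4] g 0.519 j [-0.18   0.056  1.972  0.     1.111 -1.247]
[ 0.26  0.97 -0.  ]
side 0.02 0.06 290 [0.45  0.004 0.02 ] [0.506 0.062 0.06 ] [465.2  45. ] 44.7
side 0.06 0.075 184 [0.45  0.006 0.06 ] [0.504 0.062 0.075] [476.7  33.9] 0.4
side 0.1 0.115 129 [0.454 0.005 0.1  ] [0.505 0.07  0.115] [471.7  41.1] 49.1
side 0.119 0.132 221 [0.453 0.004 0.119] [0.506 0.072 0.132] [480.9  36.4] 81.6
61.158377887152405
```

View pics/s5.png

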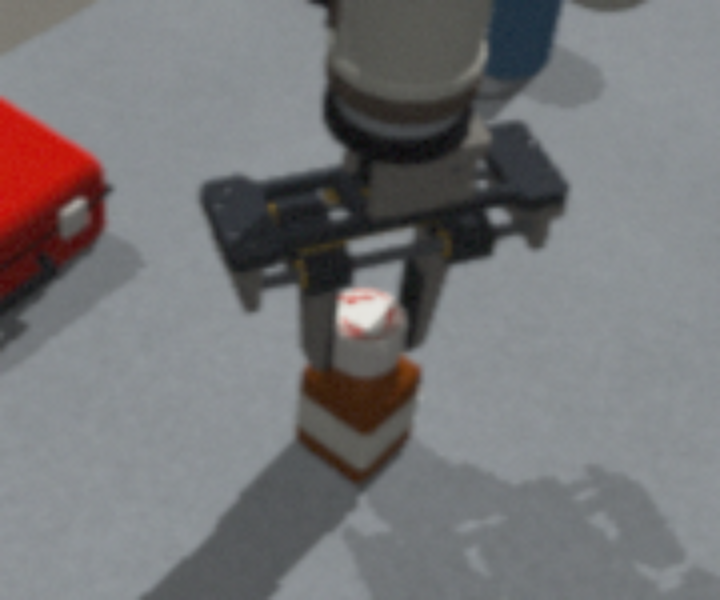

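The body hasn't turned and the red marks on the cap top at (367,312) have. I lift slowly first, checking the force.

Call:
apply_moves --pt "0 -0.1 0 0 0 0 0" --pt "0 -0.1 0 0 0 0 0" --pt "0 -0.1 0 0 0 0 0" --pt "0 -0.1 0 0 0 0 0" --pt "0 0 0 0 0 0 0"

```text
clock: 19.68
eef_pos: [0.4792, 0.0346, 0.0978]
ee_rot: [-0.609, -0.359, 0.36, 0.609]
ft_force: [0.4, -0.4, 0.4]
grip_width: 0.521
```

Call:
apply_moves --pt "0 -0.2 0 0 0 0 0" --pt "0 -0.2 0 0 0 0 0" --pt "0 -0.2 0 0 0 0 0" --pt "0 0 0 0 0 0 0"

```text
clock: 20.18
eef_pos: [0.4801, 0.0345, 0.1169]
ee_rot: [0.609, 0.36, -0.359, -0.608]
ft_force: [0.3, 0.4, -1.0]
grip_width: 0.521
```

```bash
python3 - <<'E'
from m import *
o=st(); a=meas('side')
E
```

```text
t 20.18 p [0.4801 0.0345 0.1169] q [ 0.6092  0.36   -0.3592 -0.6085] f [ 0.3  0.4 -1. ] g 0.521 j [-0.18   0.014  1.954 -0.     1.172 -1.247]
side 0.02 0.06 291 [0.449 0.005 0.02 ] [0.504 0.062 0.06 ] [464.5  44.9] 46.8
side 0.06 0.075 188 [0.45  0.007 0.06 ] [0.504 0.063 0.075] [476.9  35. ] 1.8
side 0.1 0.115 46 [0.459 0.025 0.1  ] [0.488 0.053 0.113] [470.1  41.7] 41.9
side 0.119 0.132 106 [0.454 0.005 0.119] [0.5   0.069 0.132] [468.9  40.8] 52.5
```

The bottle stayed put and the cap is clear. I'll raise it another 72 mm.

Call:
apply_moves --pt "0 -0.3 0 0 0 0 0" --pt "0 -0.5 0 0 0 0 0" --pt "0 -0.5 0 0 0 0 0" --pt "0 -0.5 0 0 0 0 0" --pt "0 -0.4 0 0 0 0 0" --pt "0 -0.2 0 0 0 0 0" --pt "0 0 0 0 0 0 0" --pt "0 0 0 0 0 0 0" --pt "0 0 0 0 0 0 0" --pt "0 0 0 0 0 0 0"

```text
clock: 21.48
eef_pos: [0.4793, 0.0346, 0.1878]
ee_rot: [-0.609, -0.359, 0.36, 0.609]
ft_force: [0.1, 0.0, -0.6]
grip_width: 0.517
```

```bash
python3 - <<'E'
from m import *
o=st(); a=meas('side'); cv2.imwrite('pics/s6.png',cv2.resize(a[70:270,180:400],(660,600)))
E
```

```text
t 21.48 p [0.4793 0.0346 0.1878] q [-0.6087 -0.3595  0.3598  0.609 ] f [ 0.1  0.  -0.6] g 0.517 j [-0.18  -0.068  1.885  0.     1.325 -1.247]
side 0.02 0.06 294 [0.449 0.006 0.02 ] [0.504 0.063 0.06 ] [464.7  45.3] 45.2
side 0.06 0.075 199 [0.45  0.007 0.06 ] [0.505 0.062 0.075] [477.1  34. ] 89.6
side 0.1 0.115 147 [0.458 0.018 0.1  ] [0.497 0.052 0.115] [475.5  33. ] 27.2
```

View pics/s6.png

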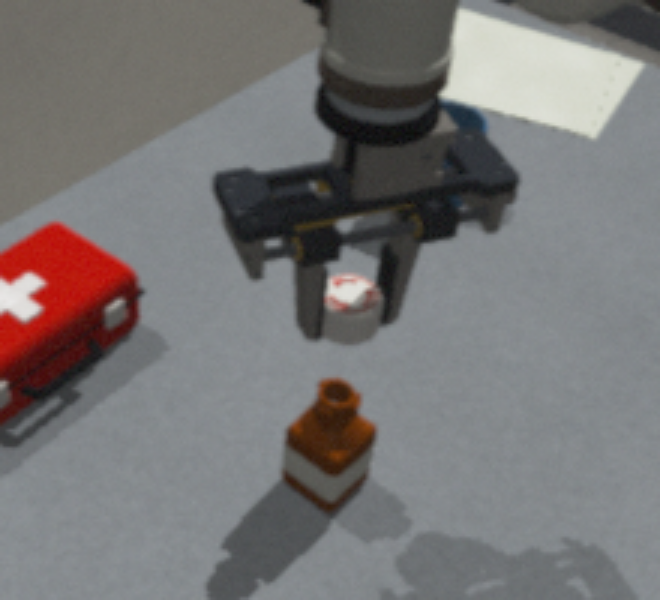

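The open bottle is standing with its mouth at (338,392), and the cap at (350,308) is held in the fingers straight above it. I'm handing the job in.

```bash
python3 -c "
from h import *
print(workorder.job_done()); st()"
```

```text
the job is handed in; nothing more can be done
None
the job is handed in; nothing more can be done
```

The job is done and handed in at about 21.5 s of the 64 s allowed; the hand-in gives no verdict.

I gripped the fallen bottle by its body, turned it upright and set it on the desk. I then gripped the cap from above, pressed it about 5.5 mm (14–18 N), and twisted it 61° counter-clockwise. After that I lifted it straight off.

- **Last side picture:** The open bottle was upright, and its position and turn matched those before the twist to within the camera's error.
- **Cap:** It was held at about 48 mm opening, centred over the mouth to within a few mm. From the tool's height, its lower edge was about 75 mm above the mouth.
- **Forces:** The wrist force was near zero before hand-in.
- **Not checked:** I did not re-measure the trophy, diffuser and mug at the end. The moves were planned to stay clear of them, and no unexpected contact forces showed in the readings after each move.
- **Failures:** No check failed or disagreed beyond the roughly 2 mm calibration offset between the side and top cameras.

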